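# Fetch the slide pack from behind the jar

## Robot

A 7-joint arm with a two-finger parallel gripper is mounted at the origin on a cart in front of the work surface, level with it; the furniture and walls round the work are solid. World frame = base frame: x ahead of the robot, y to its left, z up, the work surface at z = 0. Lengths are in m, angles in degrees, forces in N, time in s.
With the tool pointing down it reaches from about 0.425 to 0.875 m from the base axis. Payload 8.4 kg.
Tool frame: the origin (TCP) lies where the fingers leave the gripper's body, on its centre line; the fingertips stand 70 mm ahead of it and the grasp point (between the pads) lies 51 mm ahead of it (arm.grasp_offset is the z of the grasp point in the tool frame, in m); z points along the fingers, y is the direction in which the jaws open and shut (so a half turn about z gives the same grasp; the last joint's range is limited). The gripper opens to 87 mm and grips with 3 to 60 N. Pads are 19 mm wide; open, the fingers measure 117 mm over their backs; the gripper's body (75 mm by 190 mm) begins 51 mm behind the grasp point.
Start: joints at [-73.694, 19.091, 2.286, 83.961, -0.768, 76.965, -3.352], TCP at [0.243, 0.603, 0.292] pointing down, gripper open.
Joint ranges: [-147.57, 147.57], [-21.85, 119.76], [-74.77, 79.35], [14.55, 137.4], [-85.83, 265.84], [4.83, 119.75], [-152.11, 152.11]. Speed limits (degrees/s): [127.2, 127.2, 159.86, 159.86, 180, 180, 180].

## Interface

Orientations are given as a 3x3 rotation matrix whose columns are the frame's x, y, z axes.
In Python, from workcell import arm, viewer, sign_off gives the robot as it stands.
- The arm moves only by the tool step_arm, never from a script. Its argument "motion" is a list of rows, each an object with "jaw": the opening, from 0 (shut) to 1 (fully open); "offset": the shift along the tool's x, y, z in cm, a list of three; "rotation": the turn, a rotation vector about the tool's x, y, z in degrees, a list of three. In form: [{"jaw": jaw, "offset": [dx, dy, dz], "rotation": [wx, wy, wz]}, ...]. A call has 1 to 5 rows; each row shifts and turns the commanded pose from where the row before left it, along the tool's axes as they then stand; what a row does not reach is not made up. A row lasts 1/8 s, in which the tool goes at most 62.5 mm and 10.7 degrees, less where a joint would pass 70% of its speed; a pose out of reach is approached as far as the arm can. A call with a gripper value outside its range is refused whole. The fingers move at their own pace and stop on an object; "force" is the grip in N (left out, the last holds). Time passes only in rows, so rows that do not move let the fingers close. It gives the time, the measured TCP pose, the force and the opening at its end, in the units of the state.
- arm.get_obs(): the state, without advancing time (a new reading comes with each control period).
- viewer.grab_frame(name): name is "side" or "top" or "wrist"; returns a dict with "pixels" (400x640x3 uint8, red, green, blue), "fx", "fy", "cx", "cy" (pixels), "k1" (the pictures are not rectified: a ray, as slopes to the right and down, at radius r is drawn at 1 + k1 r^2 times it, then the intrinsics apply), "camera_from_world" (4x4, takes a point from world to camera coordinates). Camera axes: x right, y up, looking along -z (the intrinsics and any distortion apply to the point x, -y, -z); pixel columns grow to the right and rows downward; lengths in m; the calibration is good to about 2 mm. A picture is of the moment at which its call begins. There is no depth.
- sign_off(): hands the job in, once; it reports no verdict.
Trained networks look in a picture, given as the dict that the camera call returned (one of the last four; its "shot" number tells which), for a name from the list of things; names that differ only in an ending like _2 or _b are one class to them, and where a whole thing is asked for, a point or a joint stands for the part that bears it (a point fixed in the world has none). Each returns a list of dicts, best first, with "confidence" (0 to 1); they miss things now and then, are a little off and sometimes report something else, mostly with a low value. They report only what shows in the picture. A call takes as long as a camera call.
- viewer.find_in(picture, label): "location" ([column, row] in pixels, amid what is visible of it).
- viewer.mark_of(picture, label): "location" ([column, row] in pixels: a listed point, or the origin of a listed thing).
The state is a dict: "time_s": time; "joint_positions": joint angles; "joint_vel": joint speeds; "effort": joint torques, N m; "ee_pos": TCP position; "tool_rot": TCP orientation; "contact_force": force on the tool from outside, world axes, zero at the start; "moment": the same for the moment, N m; "width": opening from 0.0 (shut) to 1.0 (fully open).
Only numpy, scipy, OpenCV 4.12 (cv2) and the standard library are available. Lean on these libraries where they do the work, as an engineer would, in place of code of your own. Each camera call takes 0.05 s, during which the arm holds its last target. There are 200 camera calls.

## Task

The pack of glass slides is stored in the little roofed bay, behind the green-lidded jar that stands on the bay's round pad. Stand the jar aside on the bare table, a good 10 cm from its pad, pull the pack by its end straight out from under the roof, put it down, and take it again round its middle to lay it flat, right way up, in the grey slide tray, whose side notches leave room for the fingers. Then put the jar back upright on the middle of its pad; do not drop or tip anything, and leave the other things alone.

Things in the scene. Friction and masses are not known exactly. Their poses are not given: they have to be found in the camera images.
- bay: Fixed wooden storage bay. Origin on the table under it, z up, x lengthwise; -x is its open front (towards the robot, turned by its yaw). Flat open base plate, x -85 to +75 mm, 110 wide, 4 thick. At its back a roofed slot along x (see slot_mouth). The jar on its pad stands 8 mm before the pack and blocks it.
- slot_mouth (a point): Middle of the slot's mouth on the base plate, bay x = +15 mm, 4 mm above the table; axes as the bay's. From here side walls and roof run back 60 mm (+x), inside 40 mm wide, 36 mm high, 52 mm deep, closed at the back; the roof's top is 46 mm above the table.
- jar_pad (a point): Centre of the jar's flat round pad (cork disc with a dark rim, 68 mm over all, drawn flush on the base plate, no edge), on the base plate 4 mm above the table; 52 mm in front of the bay's origin (bay x = -52, y = 0). Axes as the bay's.
- tray: Fixed grey open-topped slide tray, 96 x 50 mm, long along its x; origin on the table under its centre, z up. Floor 4 mm thick, inside 88 x 42 mm, walls 34 mm above the table (higher than the pack lying in it). Each long side has a finger notch at its middle, x -22 to +22 mm, open down to the floor: there, and only there, can fingers straddle the pack.
- tray_floor (a point): Centre of the tray's inner floor, 4 mm above the table; axes as the tray's.
- jar: Glass seed jar with a green lid, round: body 54 mm across up to 58 mm, lid 50 mm across, 70 mm high in all, about 0.11 kg; origin at the centre of its underside, z up. Starts on the pad.
- pack: White cardboard pack of glass slides, 30 x 78 x 28 mm (x, y, z), about 0.16 kg; origin at the centre of its underside, z up, y lengthwise. Starts in the slot, its y along the bay's x, centre near bay x = +22 mm, the front 32 mm sticking out from under the roof. In the tray either end may point either way.
- tweezers: Steel tweezers, 131 x 13 x 8 mm, long along x, lying at the back; leave alone.
- brush: Wooden dust brush, 187 x 18 x 8 mm, long along x, lying at the back; leave alone.
- scissors: Black-handled scissors, 87 x 199 x 9 mm, long along y, lying at the back right; leave alone.
- tape_roll: Roll of tape lying flat, 104 mm across, 25 mm high, back right; leave alone.
- vial: Sample vial with cap, 24 mm across, 62 mm high, standing between bay and tray; origin under its centre; leave alone. A fixed microscope stands on the left: avoid x 0.48 to 0.85, y 0.22 to 0.46 m; small things lie beyond x = 0.68 m. Bare table lies in front of and between bay and tray, from x = 0.36 m.

How it is judged (in metres and radians):
On the way, in this order (a step that is already met when the one before it is completed fails the run):
1. the jar stands aside on the table, at least 9 cm from its pad (centre to centre), let go (horizontal distance between jar and jar_pad above 0.09 m and height (world z) of jar below 0.008 m and angle between jar's own z axis and vertical below 0.15 rad and contact force between the fingers and jar below 0.05 N), for 0.2 s.
2. the pack has been pulled out of the slot (at least 3 cm from the slot's mouth, centre to centre) and put down flat and let go (horizontal distance between pack and slot_mouth above 0.03 m and height (world z) of pack below 0.01 m and angle between pack's own z axis and vertical below 0.12 rad and contact force between the fingers and pack below 0.05 N), for 0.1 s.
3. the pack lies flat in the tray, let go, while the jar is still aside (horizontal distance between pack and tray_floor below 0.012 m and z of pack in the frame of tray_floor between -0.004 and 0.006 m and angle between pack's own z axis and vertical below 0.12 rad and angle between the y axis of pack and the x axis of tray, either way round below 0.2 rad and contact force between the fingers and pack below 0.05 N and linear speed of pack below 0.02 m/s and angular speed of pack below 0.2 rad/s and horizontal distance between jar and jar_pad above 0.06 m), for 0.2 s.
At the end, for the whole second after the job is handed in: The pack lies flat on the tray's floor (centre within 12 mm of the tray's, height within 6 mm, lengthwise with the tray), and the jar stands upright on its pad in the bay, its centre within 12 mm of the pad's; both released and at rest (horizontal distance between pack and tray_floor below 0.012 m and z of pack in the frame of tray_floor between -0.004 and 0.006 m and angle between pack's own z axis and vertical below 0.12 rad and angle between the y axis of pack and the x axis of tray, either way round below 0.2 rad and contact force between the fingers and pack below 0.05 N and linear speed of each of pack, jar below 0.02 m/s and angular speed of each of pack, jar below 0.2 rad/s and horizontal distance between jar and jar_pad below 0.012 m and z of jar in the frame of jar_pad below 0.005 m and angle between jar's own z axis and vertical below 0.1 rad and contact force between the fingers and jar below 0.05 N); the robot touches nothing.
It fails at once if the jar tipped by more than about 35 degrees (angle between jar's own z axis and vertical above 0.6 rad).
It fails at once if the jar dropped (falls or is knocked faster than 0.7 m/s, a fall of 25 mm) (contact force between the fingers and jar below 0.05 N and linear speed of jar above 0.7 m/s).
It fails at once if the pack dropped (falls or is knocked faster than 0.7 m/s, a fall of 25 mm) (contact force between the fingers and pack below 0.05 N and linear speed of pack above 0.7 m/s).
It fails at once if another thing moved by more than 3 cm (distance of any of tweezers, brush, scissors, tape_roll, vial from where it was at the start of the episode above 0.03 m).
It fails at once if the vial knocked over (angle between vial's own z axis and vertical above 0.5 rad).
It also fails if it takes over 72 s, if anything falls off the work surface, if the arm or the gripper's body presses on something with over 40 N, if the wrist force passes 120 N, or if a joint passes its speed limit or range.

## Working session

There is one attempt and no reset: what is moved stays moved. The work goes in short steps, Python scripts to look and compute and a tool call to move; the robot and the scene stay as the last step left them, time stands still between calls to the robot, and variables do not carry over. Pictures are saved under pics/ and viewed, about 8 in all and at most 12, crops included, and the job is handed in when it is done.

Besides the shell and the picture viewer there is one more tool, called after ">>>" by a JSON object that holds its "op" and its "data", one argument or row to a line. step_arm: Moves the arm, as the interface text tells. Its arguments: {"type":"object","properties":{"motion":{"type":"array"},"force":{"type":"number"}},"required":["motion"]}

```bash
mkdir -p pics; cat > h.py <<'E'
import numpy as np, cv2
from workcell import arm, viewer, sign_off
def ray(p,px):
    T=np.array(p["camera_from_world"]); d=np.array([(px[0]-p["cx"])/p["fx"],(px[1]-p["cy"])/p["fy"]])
    u=d.copy()
    for _ in range(20): u=d/(1+p["k1"]*(u@u))
    R=T[:3,:3]; o=-R.T@T[:3,3]
    return o,R.T@np.array([u[0],-u[1],-1])
def at(p,px,z):
    o,d=ray(p,px); return o+d*(z-o[2])/d[2]
def proj(p,X):
    T=np.array(p["camera_from_world"]); c=T[:3,:3]@np.array(X)+T[:3,3]
    u=np.array([c[0],-c[1]])/-c[2]; u=u*(1+p["k1"]*(u@u))
    return np.array([u[0]*p["fx"]+p["cx"],u[1]*p["fy"]+p["cy"]])
def save(p,n): cv2.imwrite(f"pics/{n}.png",p["pixels"][:,:,::-1])
E
python3 - <<'E'
from h import *
np.set_printoptions(precision=4,suppress=True)
o=arm.get_obs(); print(o["ee_pos"],o["tool_rot"],o["width"],o["time_s"],arm.grasp_offset)
Z=dict(bay=0,slot_mouth=.004,jar_pad=.004,tray=0,tray_floor=.004,jar=.004,pack=.004,vial=0)
for n in("top","side"):
    p=viewer.grab_frame(n); save(p,n+"0")
    print(n,(-np.array(p["camera_from_world"])[:3,:3].T@np.array(p["camera_from_world"])[:3,3]))
    for l,z in Z.items():
        for m in viewer.mark_of(p,l)[:2]: print(l,m["confidence"],np.round(m["location"],1),at(p,m["location"],z)[:2])
E
```

```text
[0.2433 0.6024 0.2914] [[-0.9272  0.3744 -0.0005]
 [ 0.3744  0.9272 -0.0016]
 [-0.0001 -0.0016 -1.    ]] 1.0032903762602106 0.0 0.051
top [ 0.4482 -0.1332  1.0038]
bay 0.75 [385.4 235. ] [ 0.5119 -0.2937]
slot_mouth 0.64 [383.7 229.7] [ 0.5262 -0.2889]
jar_pad 0.56 [390.6 253.8] [ 0.4607 -0.3056]
tray 0.96 [271.1 235. ] [0.5133 0.0213]
tray_floor 0.67 [275.6 232.6] [0.5195 0.0084]
jar 0.76 [389.  255.3] [ 0.4567 -0.3011]
pack 0.48 [383.5 226.5] [ 0.535  -0.2886]
vial 0.42 [312.3 190.1] [ 0.6388 -0.0922]
side [0.4128 0.6825 0.3801]
bay 0.82 [377.  196.1] [ 0.5159 -0.3061]
slot_mouth 0.84 [372.3 197.3] [ 0.5245 -0.2844]
slot_mouth 0.42 [305.8 225.1] [ 0.6325 -0.0898]
jar_pad 0.87 [397.7 198.4] [ 0.4657 -0.2952]
jar_pad 0.28 [381.3 199.1] [ 0.5025 -0.2791]
tray 0.67 [348.5 262.7] [0.5217 0.0278]
tray 0.59 [377.4 196.7] [ 0.5144 -0.3023]
tray_floor 0.95 [351.8 261.7] [0.5158 0.0297]
jar 0.91 [398.4 197.4] [ 0.4647 -0.3023]
jar 0.61 [371.4 197.9] [ 0.526  -0.2799]
pack 0.7 [370.1 195.4] [ 0.5313 -0.2954]
pack 0.64 [245.6 248.3] [0.7092 0.0361]
vial 0.91 [305.8 224.2] [ 0.6361 -0.1022]
vial 0.4 [229.5 289.8] [0.6823 0.1603]
```

```bash
python3 - <<'E'
import cv2,numpy as np
a=cv2.imread("pics/top0.png")[150:300,190:470];b=cv2.imread("pics/side0.png")[140:300,240:520]
cv2.imwrite("pics/c1.png",np.vstack([cv2.resize(a,(720,386),interpolation=2)[:300*1+86],])[:,:])
c=np.vstack([cv2.resize(a,(532,285),interpolation=2),cv2.resize(b,(532,304),interpolation=2)]);cv2.imwrite("pics/c1.png",c)
E
```

```text
(no output)
```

View pics/c1.png

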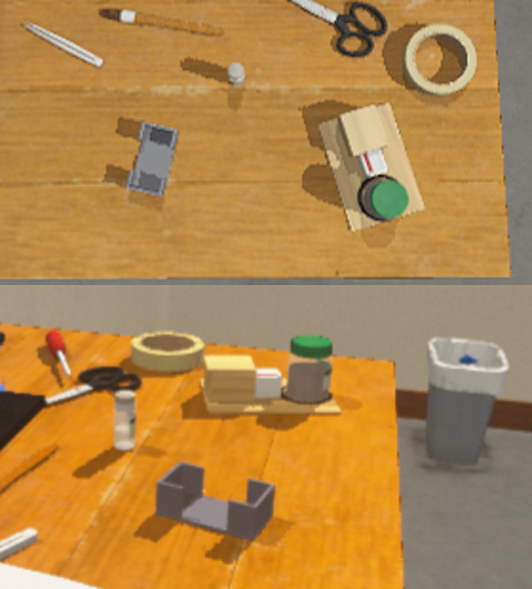

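The top view, in original pixels (150:300, 190:470 crop): the jar is at about (390,253), with the pack's end and the bay roof up and left of it, so bay yaw is about +16°. The tray is at about (271,235) with yaw about −15°, and the vial is at (313,189). Next I go above the jar, avoiding the microscope.

```bash
cat >> h.py <<'E'
from scipy.spatial.transform import Rotation as Ro
def rdown(yaw):  # yaw (deg) of tool y in world, z down
    a=np.radians(yaw); y=np.array([np.cos(a),np.sin(a),0]); z=np.array([0,0,-1.]); return np.column_stack([np.cross(y,z),y,z])
def plan(*wps,step=.05,ang=9.,start=None):
    """wps: (grasp-point xyz, yaw of tool y, jaw); prints rows in cm/deg, tool axes"""
    o=arm.get_obs(); R=np.array(o["tool_rot"]); P=np.array(o["ee_pos"]); k=0
    for (xyz,yaw,jaw) in wps:
        T=np.array(xyz)+[0,0,.051]; R1=rdown(yaw); w=Ro.from_matrix(R.T@R1).as_rotvec(degrees=True)
        n=max(int(np.ceil(np.linalg.norm(T-P)/step)),int(np.ceil(np.linalg.norm(w)/ang)),1); print("# to",xyz,yaw)
        P0=P.copy(); R0=R
        for i in range(n):
            off=np.round(R.T@(P0+(T-P0)*(i+1)/n-P)*100,2); Rt=R0@Ro.from_rotvec(w*(i+1)/n,degrees=True).as_matrix()
            rv=np.round(Ro.from_matrix(R.T@Rt).as_rotvec(degrees=True),1)
            P=P+R@off/100; R=R@Ro.from_rotvec(rv,degrees=True).as_matrix(); k+=1
            print('{"jaw":%g,"offset":%s,"rotation":%s},'%(jaw,(off+0).tolist(),(rv+0).tolist()), "" if k%5 else "\n")
E
python3 -c "
from h import *
plan(((.36,.32,.24),20,1),((.45,0,.24),-25,1),((.46,-.30,.24),-73.5,1),step=.055,ang=10)"
```

```text
# to (0.36, 0.32, 0.24) 20
{"jaw":1,"offset":[-3.57, -3.64, 0.02],"rotation":[0.0, 0.0, 8.0]}, 
{"jaw":1,"offset":[-4.03, -3.11, 0.02],"rotation":[0.0, 0.0, 8.0]}, 
{"jaw":1,"offset":[-4.44, -2.52, 0.02],"rotation":[0.0, 0.0, 8.0]}, 
{"jaw":1,"offset":[-4.73, -1.87, 0.02],"rotation":[0.0, 0.0, 8.0]}, 
{"jaw":1,"offset":[-4.96, -1.2, 0.03],"rotation":[0.0, 0.0, 8.0]}, 

{"jaw":1,"offset":[-5.07, -0.5, 0.02],"rotation":[0.0, 0.0, 8.0]}, 
# to (0.45, 0, 0.24) -25
{"jaw":1,"offset":[-4.74, -0.36, 0.0],"rotation":[0.0, 0.0, 6.4]}, 
{"jaw":1,"offset":[-4.74, 0.18, 0.0],"rotation":[0.0, 0.0, 6.5]}, 
{"jaw":1,"offset":[-4.7, 0.71, 0.0],"rotation":[0.0, 0.0, 6.4]}, 
{"jaw":1,"offset":[-4.58, 1.23, 0.0],"rotation":[0.0, 0.0, 6.4]}, 

{"jaw":1,"offset":[-4.42, 1.73, 0.0],"rotation":[0.0, 0.0, 6.4]}, 
{"jaw":1,"offset":[-4.2, 2.22, 0.0],"rotation":[0.0, 0.0, 6.5]}, 
{"jaw":1,"offset":[-3.93, 2.68, 0.0],"rotation":[0.0, 0.0, 6.4]}, 
# to (0.46, -0.3, 0.24) -73.5
{"jaw":1,"offset":[-4.46, 2.26, 0.0],"rotation":[0.0, 0.0, 8.1]}, 
{"jaw":1,"offset":[-4.1, 2.87, 0.0],"rotation":[0.0, 0.0, 8.1]}, 

{"jaw":1,"offset":[-3.65, 3.42, 0.0],"rotation":[0.0, 0.0, 8.1]}, 
{"jaw":1,"offset":[-3.13, 3.9, 0.0],"rotation":[0.0, 0.0, 8.0]}, 
{"jaw":1,"offset":[-2.57, 4.29, 0.0],"rotation":[0.0, 0.0, 8.1]}, 
{"jaw":1,"offset":[-1.93, 4.62, 0.0],"rotation":[0.0, 0.0, 8.1]},
```

>>> {"op": "step_arm", "data": {
  "motion": [
    {"jaw": 1,"offset": [-3.57,-3.64,0],"rotation": [0,0,8]},
    {"jaw": 1,"offset": [-4.03,-3.11,0],"rotation": [0,0,8]},
    {"jaw": 1,"offset": [-4.44,-2.52,0],"rotation": [0,0,8]},
    {"jaw": 1,"offset": [-4.73,-1.87,0],"rotation": [0,0,8]},
    {"jaw": 1,"offset": [-4.96,-1.2,0],"rotation": [0,0,8]}
  ]
}}

```text
time_s: 1.52
ee_pos: [0.3411, 0.3655, 0.2925]
tool_rot: [[-0.465, 0.885, 0.0], [0.885, 0.465, 0.001], [0.0, 0.0, -1.0]]
contact_force: [-0.3, -0.3, -0.1]
width: 1.002
```

>>> {"op": "step_arm", "data": {
  "motion": [
    {"jaw": 1,"offset": [-5.07,-0.5,0],"rotation": [0,0,8]},
    {"jaw": 1,"offset": [-4.74,-0.36,0],"rotation": [0,0,6.4]},
    {"jaw": 1,"offset": [-4.74,0.18,0],"rotation": [0,0,6.4]},
    {"jaw": 1,"offset": [-4.7,0.71,0],"rotation": [0,0,6.4]},
    {"jaw": 1,"offset": [-4.58,1.23,0],"rotation": [0,0,6.4]}
  ]
}}

```text
time_s: 2.15
ee_pos: [0.4118, 0.1357, 0.2925]
tool_rot: [[0.101, 0.995, 0.0], [0.995, -0.101, 0.001], [0.001, 0.0, -1.0]]
contact_force: [1.3, 0.1, -0.0]
width: 0.998
```

>>> {"op": "step_arm", "data": {
  "motion": [
    {"jaw": 1,"offset": [-4.42,1.73,0],"rotation": [0,0,6.4]},
    {"jaw": 1,"offset": [-4.2,2.22,0],"rotation": [0,0,6.4]},
    {"jaw": 1,"offset": [-3.93,2.68,0],"rotation": [0,0,6.4]},
    {"jaw": 1,"offset": [-4.46,2.26,0],"rotation": [0,0,8]},
    {"jaw": 1,"offset": [-4.1,2.87,0],"rotation": [0,0,8]}
  ]
}}

```text
time_s: 2.78
ee_pos: [0.4542, -0.1015, 0.2925]
tool_rot: [[0.657, 0.754, 0.001], [0.754, -0.657, 0.0], [0.001, 0.0, -1.0]]
contact_force: [0.4, 0.6, 0.1]
width: 0.999
```

>>> {"op": "step_arm", "data": {
  "motion": [
    {"jaw": 1,"offset": [-3.65,3.42,0],"rotation": [0,0,8]},
    {"jaw": 1,"offset": [-3.13,3.9,0],"rotation": [0,0,8]},
    {"jaw": 1,"offset": [-2.57,4.29,0],"rotation": [0,0,8]},
    {"jaw": 1,"offset": [-1.93,4.62,0],"rotation": [0,0,8]},
    {"jaw": 1,"offset": [0,0,0],"rotation": [0,0,0]}
  ]
}}

```text
time_s: 3.4
ee_pos: [0.4615, -0.3037, 0.2923]
tool_rot: [[0.957, 0.289, -0.001], [0.289, -0.957, -0.003], [-0.002, 0.003, -1.0]]
contact_force: [-0.9, 0.6, -0.1]
width: 1.0
```

```bash
python3 - <<'E'
from h import *
np.set_printoptions(precision=4,suppress=True)
p=viewer.grab_frame("wrist"); save(p,"w1")
T=np.array(p["camera_from_world"]);print("cam",-T[:3,:3].T@T[:3,3],T[:3,:3])
import json;json.dump({k:np.array(p[k]).tolist() for k in("fx","fy","cx","cy","k1","camera_from_world")},open("w1.json","w"))
for l,z in dict(slot_mouth=.004,jar_pad=.004,jar=.004,pack=.004,bay=0).items():
    for m in viewer.mark_of(p,l)[:2]: print(l,m["confidence"],np.round(m["location"],1),at(p,m["location"],z)[:2])
E
```

```text
cam [ 0.5244 -0.2849  0.3848] [[ 0.2876 -0.9578  0.0015]
 [ 0.9295  0.2787 -0.2415]
 [ 0.2308  0.0708  0.9704]]
slot_mouth 0.83 [315.9 117.1] [ 0.5282 -0.281 ]
jar 0.76 [319.9 176.8] [ 0.462  -0.3058]
pack 0.87 [320.8 115.3] [ 0.5318 -0.2858]
bay 0.91 [319.5 131.5] [ 0.5135 -0.2898]
```

View pics/w1.png

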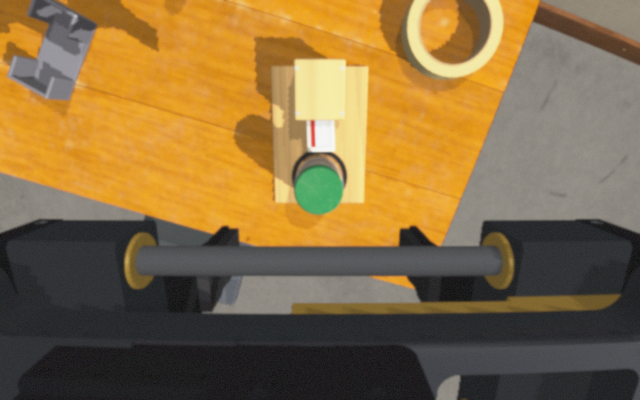

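The wrist view shows the bay plate's corners at about (273,66), (368,67), (275,202) and (365,203). The roof spans (295..345, 59..118), the lid is centred at (318,189), and the pack's end is at (321,135). I'll fit the bay pose from these.

```bash
cat >> h.py <<'E'
from scipy.optimize import least_squares
def fit(p,pairs,x0):
    """planar pose (x,y,yaw deg) of a body from (local xyz, pixel) pairs"""
    def g(v):
        r=Ro.from_euler("z",v[2],degrees=True)
        return np.concatenate([proj(p,r.apply(a)+[v[0],v[1],0])-b for a,b in pairs])
    s=least_squares(g,x0,loss="soft_l1"); return s.x,np.round(g(s.x),1)
E
python3 - <<'E'
from h import *;import json
np.set_printoptions(precision=4,suppress=True)
p=json.load(open("w1.json"))
P=[((.075,.055,.004),(273,66)),((.075,-.055,.004),(368,67)),((-.085,.055,.004),(275,202)),((-.085,-.055,.004),(365,203)),
((.075,.025,.046),(295,59)),((.075,-.025,.046),(345,60)),((.015,.025,.046),(295,118)),((.015,-.025,.046),(345,119))]
v,r=fit(p,P,[.512,-.293,16]); print(v,r)
R=Ro.from_euler("z",v[2],degrees=True)
for n,b in dict(pad=(-.052,0,0),slot=(.015,0,0),pack=(.022,0,0)).items(): print(n,R.apply(b)+[v[0],v[1],0])
print("lid",at(p,(318,189),.074))
t=at(p,(295,60),.046)
E
```

```text
[ 0.5118 -0.2907 16.5626] [-1.7 -0.3  0.8 -1.   0.3  1.  -1.1  0.2  0.3 -0.5  0.3 -1.3  1.   2.
 -0.9  1.1]
pad [ 0.462  -0.3055  0.    ]
slot [ 0.5262 -0.2864  0.    ]
pack [ 0.5329 -0.2844  0.    ]
lid [ 0.4611 -0.3037  0.074 ]
```

>>> {"op": "step_arm", "data": {
  "motion": [
    {"jaw": 1,"offset": [0,0,5],"rotation": [0,0,0]},
    {"jaw": 1,"offset": [0,0.1,5],"rotation": [0,0,0]},
    {"jaw": 1,"offset": [0,0,5],"rotation": [0,0,0]},
    {"jaw": 1,"offset": [0,0,3],"rotation": [0,0,0]},
    {"jaw": 1,"offset": [0,0,1.9],"rotation": [0,0,0]}
  ]
}}

```text
time_s: 4.32
ee_pos: [0.4629, -0.2996, 0.0921]
tool_rot: [[0.955, 0.297, -0.001], [0.297, -0.955, 0.001], [-0.0, -0.001, -1.0]]
contact_force: [0.8, 0.2, 1.2]
width: 0.997
```

>>> {"op": "step_arm", "data": {
  "motion": [
    {"jaw": 0.5,"offset": [0,0,0],"rotation": [0,0,0]},
    {"jaw": 0.5,"offset": [0,0,0],"rotation": [0,0,0]},
    {"jaw": 0.5,"offset": [0,0,0],"rotation": [0,0,0]},
    {"jaw": 0.5,"offset": [0,0,0],"rotation": [0,0,0]},
    {"jaw": 0.5,"offset": [0,0,0],"rotation": [0,0,0]}
  ],
  "force": 15
}}

```text
time_s: 4.95
ee_pos: [0.4635, -0.3012, 0.0941]
tool_rot: [[0.955, 0.296, 0.002], [0.296, -0.955, -0.001], [0.001, 0.001, -1.0]]
contact_force: [0.6, -0.0, 6.8]
width: 0.611
```

```bash
python3 -c "
from h import *
plan(((.464,-.302,.093),-73,.5),((.47,-.15,.093),-73,.5),((.47,-.15,.044),-73,.5),step=.04)"
```

```text
# to (0.464, -0.302, 0.093) -73
{"jaw":0.5,"offset":[0.02, 0.05, -2.49],"rotation":[0.0, 0.0, 0.1]}, 
{"jaw":0.5,"offset":[0.01, 0.05, -2.5],"rotation":[0.1, -0.1, 0.1]}, 
# to (0.47, -0.15, 0.093) -73
{"jaw":0.5,"offset":[1.26, -3.59, 0.0],"rotation":[0.0, 0.0, 0.0]}, 
{"jaw":0.5,"offset":[1.25, -3.59, 0.0],"rotation":[0.0, 0.0, 0.0]}, 
{"jaw":0.5,"offset":[1.26, -3.59, 0.01],"rotation":[0.0, 0.0, 0.0]}, 

{"jaw":0.5,"offset":[1.25, -3.59, 0.0],"rotation":[0.0, 0.0, 0.0]}, 
# to (0.47, -0.15, 0.044) -73
{"jaw":0.5,"offset":[0.0, 0.0, 2.45],"rotation":[0.0, 0.0, 0.0]}, 
{"jaw":0.5,"offset":[0.0, 0.0, 2.45],"rotation":[0.0, 0.0, 0.0]},
```

>>> {"op": "step_arm", "data": {
  "motion": [
    {"jaw": 0.5,"offset": [0,0,-2.5],"rotation": [0,0,0]},
    {"jaw": 0.5,"offset": [0,0,-2.5],"rotation": [0,0,0]},
    {"jaw": 0.5,"offset": [1.25,-3.6,0],"rotation": [0,0,0]},
    {"jaw": 0.5,"offset": [1.25,-3.6,0],"rotation": [0,0,0]},
    {"jaw": 0.5,"offset": [1.25,-3.6,0],"rotation": [0,0,0]}
  ]
}}

```text
time_s: 5.58
ee_pos: [0.4665, -0.1852, 0.1432]
tool_rot: [[0.955, 0.296, -0.0], [0.296, -0.955, 0.0], [-0.0, -0.0, -1.0]]
contact_force: [0.4, 0.9, -0.9]
width: 0.614
```

>>> {"op": "step_arm", "data": {
  "motion": [
    {"jaw": 0.5,"offset": [1.25,-3.6,0],"rotation": [0,0,0]},
    {"jaw": 0.5,"offset": [0,0,0],"rotation": [0,0,0]},
    {"jaw": 0.5,"offset": [0,0,2.0],"rotation": [0,0,0]},
    {"jaw": 0.5,"offset": [0,0,2.0],"rotation": [0,0,0]},
    {"jaw": 0.5,"offset": [0,0,0],"rotation": [0,0,0]}
  ]
}}

```text
time_s: 6.2
ee_pos: [0.4669, -0.1492, 0.1023]
tool_rot: [[0.956, 0.295, -0.003], [0.295, -0.956, -0.001], [-0.003, -0.0, -1.0]]
contact_force: [-0.5, -0.1, -1.1]
width: 0.611
```

>>> {"op": "step_arm", "data": {
  "motion": [
    {"jaw": 0.5,"offset": [0,0,0.7],"rotation": [0,0,0]},
    {"jaw": 0.5,"offset": [0,0,0.4],"rotation": [0,0,0]},
    {"jaw": 0.5,"offset": [0,0,0],"rotation": [0,0,0]},
    {"jaw": 0.5,"offset": [0,0,0],"rotation": [0,0,0]}
  ]
}}

```text
time_s: 6.7
ee_pos: [0.4683, -0.1484, 0.0925]
tool_rot: [[0.955, 0.296, 0.0], [0.296, -0.955, 0.0], [0.0, 0.0, -1.0]]
contact_force: [0.9, -1.1, -1.1]
width: 0.611
```

>>> {"op": "step_arm", "data": {
  "motion": [
    {"jaw": 0.5,"offset": [0,0,0.15],"rotation": [0,0,0]},
    {"jaw": 0.5,"offset": [0,0,0],"rotation": [0,0,0]}
  ]
}}

```text
time_s: 6.95
ee_pos: [0.4681, -0.1484, 0.0908]
tool_rot: [[0.955, 0.296, -0.0], [0.296, -0.955, 0.0], [0.0, -0.0, -1.0]]
contact_force: [0.4, -0.8, -1.0]
width: 0.609
```

>>> {"op": "step_arm", "data": {
  "motion": [
    {"jaw": 0.5,"offset": [0,0,0.1],"rotation": [0,0,0]},
    {"jaw": 0.5,"offset": [0,0,0],"rotation": [0,0,0]}
  ]
}}

```text
time_s: 7.2
ee_pos: [0.4682, -0.1485, 0.0901]
tool_rot: [[0.955, 0.296, -0.0], [0.296, -0.955, 0.0], [0.0, -0.0, -1.0]]
contact_force: [-2.9, 0.5, 5.4]
width: 0.612
```

>>> {"op": "step_arm", "data": {
  "motion": [
    {"jaw": 1,"offset": [0,0,0],"rotation": [0,0,0]},
    {"jaw": 1,"offset": [0,0,0],"rotation": [0,0,0]},
    {"jaw": 1,"offset": [0,0,0],"rotation": [0,0,0]},
    {"jaw": 1,"offset": [0,0,0],"rotation": [0,0,0]},
    {"jaw": 1,"offset": [0,0,-1],"rotation": [0,0,0]}
  ]
}}

```text
time_s: 7.82
ee_pos: [0.4676, -0.1484, 0.0997]
tool_rot: [[0.955, 0.296, -0.001], [0.296, -0.955, -0.0], [-0.001, -0.0, -1.0]]
contact_force: [-0.4, -0.2, -0.1]
width: 0.983
```

>>> {"op": "step_arm", "data": {
  "motion": [
    {"jaw": 1,"offset": [0,0,-3],"rotation": [0,0,0]},
    {"jaw": 1,"offset": [0,0,-4],"rotation": [0,0,0]},
    {"jaw": 1,"offset": [0,0,-4],"rotation": [0,0,0]},
    {"jaw": 1,"offset": [0,0,0],"rotation": [0,0,0]}
  ]
}}

```text
time_s: 8.32
ee_pos: [0.4696, -0.149, 0.2128]
tool_rot: [[0.955, 0.296, 0.006], [0.296, -0.955, 0.001], [0.006, 0.001, -1.0]]
contact_force: [0.7, -0.0, 0.2]
width: 0.998
```

```bash
python3 -c "
from h import *
print(arm.get_obs()['width'],arm.get_obs()['time_s'])
plan(((.505,-.293,.155),-73.5,.8))"
```

```text
0.997813430185699 8.325
# to (0.505, -0.293, 0.155) -73.5
{"jaw":0.8,"offset":[-0.29, 4.93, 0.23],"rotation":[0.0, -0.1, 0.2]}, 
{"jaw":0.8,"offset":[-0.28, 4.94, 0.23],"rotation":[0.0, -0.1, 0.3]}, 
{"jaw":0.8,"offset":[-0.25, 4.94, 0.23],"rotation":[0.0, -0.1, 0.2]},
```

>>> {"op": "step_arm", "data": {
  "motion": [
    {"jaw": 0.8,"offset": [-0.28,4.94,0.2],"rotation": [0,0,0]},
    {"jaw": 0.8,"offset": [-0.28,4.94,0.2],"rotation": [0,0,0.3]},
    {"jaw": 0.8,"offset": [-0.28,4.94,0.2],"rotation": [0,0,0.3]},
    {"jaw": 0.8,"offset": [0,0,0],"rotation": [0,0,0]},
    {"jaw": 0.8,"offset": [0,0,0],"rotation": [0,0,0]}
  ]
}}

```text
time_s: 8.95
ee_pos: [0.5032, -0.2924, 0.2031]
tool_rot: [[0.959, 0.285, -0.001], [0.285, -0.959, 0.0], [-0.001, -0.001, -1.0]]
contact_force: [0.5, -0.2, 1.0]
width: 0.802
```

```bash
python3 - <<'E'
from h import *
np.set_printoptions(precision=4,suppress=True)
p=viewer.grab_frame("wrist"); save(p,"w2")
import json;json.dump({k:np.array(p[k]).tolist() for k in("fx","fy","cx","cy","k1","camera_from_world")},open("w2.json","w"))
for l,z in dict(slot_mouth=.004,jar_pad=.004,pack=.004,bay=0).items():
    for m in viewer.mark_of(p,l)[:2]: print(l,m["confidence"],np.round(m["location"],1),at(p,m["location"],z)[:2])
p=viewer.grab_frame("top")
for m in viewer.mark_of(p,"jar"): print("jar",m["confidence"],at(p,m["location"],0))
E
```

```text
jar_pad 0.92 [321.2 239.3] [ 0.4593 -0.3078]
pack 0.86 [319.4 163.7] [ 0.5299 -0.2851]
bay 0.75 [315.1 184.2] [ 0.5095 -0.2868]
jar 0.69 [ 0.4664 -0.1511  0.    ]
jar 0.44 [0.5155 0.0224 0.    ]
```

View pics/w2.png

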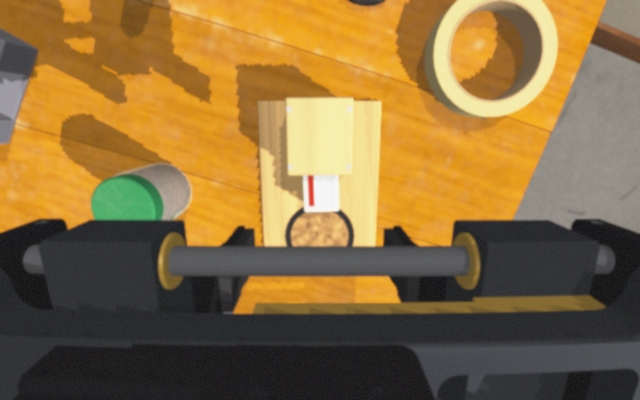

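The jar stands upright at about (130,195). The pack's white end is between (304,175) and (340,212), and the pad is free at (320,239).

```bash
python3 - <<'E'
from h import *;import json
p=json.load(open("w2.json"))
for q in((322,212),(304,212),(340,212),(287,174),(353,174)): 
    X=at(p,q,.046 if q[1]<200 else .032); print(q,X.round(4), Ro.from_euler("z",-16.5,degrees=True).apply(X-[.512,-.291,0]).round(4))
plan(((.508,-.2925,.06),-73.5,.8),((.508,-.2925,.028),-73.5,.8))
E
```

```text
(322, 212) [ 0.4939 -0.2981  0.032 ] [-0.0194 -0.0016  0.032 ]
(304, 212) [ 0.4894 -0.2832  0.032 ] [-0.0194  0.0139  0.032 ]
(340, 212) [ 0.4983 -0.313   0.032 ] [-0.0194 -0.0172  0.032 ]
(287, 174) [ 0.5199 -0.2611  0.046 ] [0.0161 0.0264 0.046 ]
(353, 174) [ 0.5349 -0.3114  0.046 ] [ 0.0161 -0.0261  0.046 ]
# to (0.508, -0.2925, 0.06) -73.5
{"jaw":0.8,"offset":[0.18, 0.1, 4.65],"rotation":[0.0, 0.0, 0.1]}, 
{"jaw":0.8,"offset":[0.17, 0.1, 4.65],"rotation":[0.0, 0.0, 0.1]}, 
# to (0.508, -0.2925, 0.028) -73.5
{"jaw":0.8,"offset":[0.0, 0.0, 3.2],"rotation":[0.0, 0.0, 0.0]},
```

>>> {"op": "step_arm", "data": {
  "motion": [
    {"jaw": 0.8,"offset": [0.18,0.1,4.6],"rotation": [0,0,0]},
    {"jaw": 0.8,"offset": [0.18,0.1,4.6],"rotation": [0,0,0]},
    {"jaw": 0.8,"offset": [0,0,2],"rotation": [0,0,0]},
    {"jaw": 0.8,"offset": [0,0,1.2],"rotation": [0,0,0]},
    {"jaw": 0.8,"offset": [0,0,0],"rotation": [0,0,0]}
  ]
}}

```text
time_s: 9.93
ee_pos: [0.5078, -0.2936, 0.0802]
tool_rot: [[0.958, 0.286, 0.0], [0.286, -0.958, -0.0], [0.0, 0.0, -1.0]]
contact_force: [-1.0, -0.4, 0.5]
width: 0.8
```

>>> {"op": "step_arm", "data": {
  "motion": [
    {"jaw": 0.2,"offset": [0,0,0],"rotation": [0,0,0]},
    {"jaw": 0.2,"offset": [0,0,0],"rotation": [0,0,0]},
    {"jaw": 0.2,"offset": [0,0,0],"rotation": [0,0,0]},
    {"jaw": 0.2,"offset": [0,0,0],"rotation": [0,0,0]},
    {"jaw": 0.2,"offset": [0,0,0],"rotation": [0,0,0]}
  ]
}}

```text
time_s: 10.55
ee_pos: [0.5077, -0.2934, 0.0799]
tool_rot: [[0.958, 0.286, -0.0], [0.286, -0.958, 0.0], [0.0, -0.0, -1.0]]
contact_force: [-0.3, -0.2, 2.1]
width: 0.343
```

>>> {"op": "step_arm", "data": {
  "motion": [
    {"jaw": 0.2,"offset": [-1.5,0,0],"rotation": [0,0,0]},
    {"jaw": 0.2,"offset": [-2,0,0],"rotation": [0,0,0]},
    {"jaw": 0.2,"offset": [-2,0,0],"rotation": [0,0,0]},
    {"jaw": 0.2,"offset": [-1.5,0,0],"rotation": [0,0,0]},
    {"jaw": 0.2,"offset": [0,0,0],"rotation": [0,0,0]}
  ]
}}

```text
time_s: 11.18
ee_pos: [0.4386, -0.3142, 0.0798]
tool_rot: [[0.959, 0.284, -0.001], [0.284, -0.959, 0.0], [-0.001, -0.001, -1.0]]
contact_force: [-2.9, -0.8, 2.1]
width: 0.349
```

>>> {"op": "step_arm", "data": {
  "motion": [
    {"jaw": 0.8,"offset": [0,0,0],"rotation": [0,0,0]},
    {"jaw": 0.8,"offset": [0,0,0],"rotation": [0,0,0]},
    {"jaw": 0.8,"offset": [0,0,0],"rotation": [0,0,0]},
    {"jaw": 0.8,"offset": [0,0,0],"rotation": [0,0,0]},
    {"jaw": 0.8,"offset": [0,0,-1],"rotation": [0,0,0]}
  ]
}}

```text
time_s: 11.8
ee_pos: [0.4403, -0.3132, 0.0896]
tool_rot: [[0.958, 0.286, -0.001], [0.286, -0.958, 0.0], [-0.001, -0.001, -1.0]]
contact_force: [0.3, 0.5, -0.3]
width: 0.773
```

>>> {"op": "step_arm", "data": {
  "motion": [
    {"jaw": 0.8,"offset": [0,0,-4],"rotation": [0,0,0]},
    {"jaw": 0.8,"offset": [0,0,-4],"rotation": [0,0,0]},
    {"jaw": 0.8,"offset": [0,0,-3],"rotation": [0,0,0]},
    {"jaw": 0.8,"offset": [0,0,0],"rotation": [0,0,0]}
  ]
}}

```text
time_s: 12.3
ee_pos: [0.4416, -0.3142, 0.2023]
tool_rot: [[0.958, 0.286, 0.004], [0.286, -0.958, -0.001], [0.004, 0.002, -1.0]]
contact_force: [0.7, 0.0, -0.6]
width: 0.801
```

```bash
python3 - <<'E'
from h import *
np.set_printoptions(precision=4,suppress=True)
import json
for n in ("wrist","top","side"):
    p=viewer.grab_frame(n); save(p,n+"3")
    json.dump({k:np.array(p[k]).tolist() for k in("fx","fy","cx","cy","k1","camera_from_world")},open(n+"3.json","w"))
    for l,z in dict(pack=.004,tray_floor=.004,tray=0).items():
        for m in viewer.mark_of(p,l)[:2]: print(n,l,m["confidence"],np.round(m["location"],1),at(p,m["location"],z)[:2])
a=cv2.imread("pics/top3.png")[195:275,245:425];b=cv2.imread("pics/side3.png")[180:300,290:450];c=cv2.imread("pics/wrist3.png")
print(a.shape)
q=np.vstack([cv2.resize(c,(640,400))[:300],np.hstack([cv2.resize(a,(420,187),interpolation=2),cv2.resize(b,(220,187))])])
cv2.imwrite("pics/m3.png",q)
E
```

```text
wrist pack 0.98 [315.1 168.4] [ 0.4642 -0.3045]
top pack 0.51 [390.9 250.4] [ 0.4698 -0.3067]
top tray_floor 0.65 [272.8 235.6] [0.5113 0.016 ]
top tray 0.62 [272.  238.4] [0.5039 0.0186]
top tray 0.33 [272.1 164.8] [0.7128 0.0225]
side pack 0.85 [399.5 196.1] [ 0.4629 -0.3117]
side tray_floor 0.86 [350.5 259.5] [0.5193 0.0228]
side tray 0.72 [347.5 262.7] [0.5234 0.0283]
(80, 180, 3)
```

View pics/m3.png

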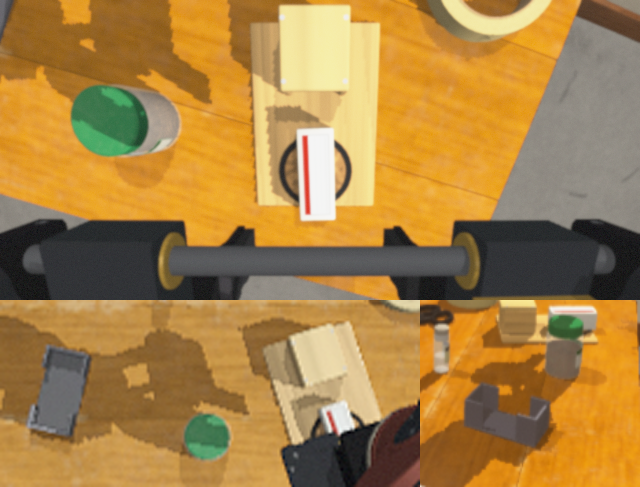

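The pack lies flat over the pad. Its top corners are (297,129), (334,127), (299,220) and (336,220) in the wrist picture, the mouth is clear, and the jar stands at about (125,120).

```bash
python3 - <<'E'
from h import *;import json
p=json.load(open("wrist3.json"))
P=[((.039,.015,.032),(297,129)),((.039,-.015,.032),(334,127)),((-.039,.015,.032),(299,220)),((-.039,-.015,.032),(336,220))]
v,r=fit(p,P,[.464,-.305,16]);print(v,r)
plan(((v[0],v[1],.06),v[2]-90,.8),((v[0],v[1],.028),v[2]-90,.8))
# tray from top view: inside/outer rim corners rough
E
```

```text
[ 0.46262312 -0.3065925  17.80707943] [-0.  -0.6 -0.1  0.6  1.4  0.4 -1.1 -0.4]
# to (np.float64(0.46262311788737764), np.float64(-0.3065925006250155), 0.06) -72.1929205716612
{"jaw":0.8,"offset":[1.16, -0.01, 4.43],"rotation":[0.0, 0.0, -0.6]}, 
{"jaw":0.8,"offset":[1.16, -0.01, 4.43],"rotation":[0.0, 0.0, -0.6]}, 
# to (np.float64(0.46262311788737764), np.float64(-0.3065925006250155), 0.028) -72.1929205716612
{"jaw":0.8,"offset":[0.0, 0.01, 3.2],"rotation":[0.0, 0.0, 0.0]},
```

>>> {"op": "step_arm", "data": {
  "motion": [
    {"jaw": 0.8,"offset": [1.16,0,4.4],"rotation": [0,0,-0.6]},
    {"jaw": 0.8,"offset": [1.16,0,4.4],"rotation": [0,0,-0.6]},
    {"jaw": 0.8,"offset": [0,0,2],"rotation": [0,0,0]},
    {"jaw": 0.8,"offset": [0,0,1.2],"rotation": [0,0,0]},
    {"jaw": 0.8,"offset": [0,0,0],"rotation": [0,0,0]}
  ]
}}

```text
time_s: 13.52
ee_pos: [0.4624, -0.3072, 0.0801]
tool_rot: [[0.952, 0.305, -0.0], [0.305, -0.952, -0.0], [-0.0, 0.0, -1.0]]
contact_force: [0.1, 0.6, -0.1]
width: 0.798
```

>>> {"op": "step_arm", "data": {
  "motion": [
    {"jaw": 0.2,"offset": [0,0,0],"rotation": [0,0,0]},
    {"jaw": 0.2,"offset": [0,0,0],"rotation": [0,0,0]},
    {"jaw": 0.2,"offset": [0,0,0],"rotation": [0,0,0]},
    {"jaw": 0.2,"offset": [0,0,0],"rotation": [0,0,0]},
    {"jaw": 0.2,"offset": [0,0,0],"rotation": [0,0,0]}
  ],
  "force": 20
}}

```text
time_s: 14.15
ee_pos: [0.4629, -0.3066, 0.0799]
tool_rot: [[0.952, 0.306, 0.0], [0.306, -0.952, 0.0], [0.0, -0.0, -1.0]]
contact_force: [-0.3, 0.2, 1.1]
width: 0.347
```

>>> {"op": "step_arm", "data": {
  "motion": [
    {"jaw": 0.2,"offset": [0,0,-2],"rotation": [0,0,0]},
    {"jaw": 0.2,"offset": [0,0,-4],"rotation": [0,0,0]},
    {"jaw": 0.2,"offset": [0,0,-4],"rotation": [0,0,0]},
    {"jaw": 0.2,"offset": [0,0,-2],"rotation": [0,0,0]},
    {"jaw": 0.2,"offset": [0,0,0],"rotation": [0,0,0]}
  ]
}}

```text
time_s: 14.78
ee_pos: [0.4634, -0.3068, 0.2009]
tool_rot: [[0.952, 0.306, 0.002], [0.306, -0.952, -0.0], [0.002, 0.001, -1.0]]
contact_force: [0.3, 0.3, -2.4]
width: 0.344
```

```bash
python3 -c "
from h import *
plan(((.47,-.01,.15),-105,.2),step=.045,ang=8)"
```

```text
# to (0.47, -0.01, 0.15) -105
{"jaw":0.2,"offset":[1.39, -4.01, 0.0],"rotation":[0.0, 0.0, 4.7]}, 
{"jaw":0.2,"offset":[1.05, -4.1, 0.0],"rotation":[0.0, 0.0, 4.7]}, 
{"jaw":0.2,"offset":[0.72, -4.18, -0.01],"rotation":[0.0, -0.1, 4.7]}, 
{"jaw":0.2,"offset":[0.37, -4.23, 0.0],"rotation":[0.0, 0.0, 4.7]}, 
{"jaw":0.2,"offset":[0.02, -4.24, 0.0],"rotation":[0.0, 0.0, 4.7]}, 

{"jaw":0.2,"offset":[-0.32, -4.23, -0.01],"rotation":[0.0, 0.0, 4.6]}, 
{"jaw":0.2,"offset":[-0.66, -4.19, 0.0],"rotation":[0.0, 0.0, 4.7]},
```

>>> {"op": "step_arm", "data": {
  "motion": [
    {"jaw": 0.2,"offset": [1.39,-4.01,0],"rotation": [0,0,4.7]},
    {"jaw": 0.2,"offset": [1.05,-4.1,0],"rotation": [0,0,4.7]},
    {"jaw": 0.2,"offset": [0.72,-4.18,0],"rotation": [0,0,4.7]},
    {"jaw": 0.2,"offset": [0.37,-4.23,0],"rotation": [0,0,4.7]},
    {"jaw": 0.2,"offset": [0,-4.24,0],"rotation": [0,0,4.7]}
  ]
}}

```text
time_s: 15.4
ee_pos: [0.4665, -0.0929, 0.1985]
tool_rot: [[0.995, -0.101, -0.002], [-0.101, -0.995, -0.0], [-0.002, 0.001, -1.0]]
contact_force: [0.8, 0.8, -1.3]
width: 0.341
```

>>> {"op": "step_arm", "data": {
  "motion": [
    {"jaw": 0.2,"offset": [-0.32,-4.23,0],"rotation": [0,0,4.6]},
    {"jaw": 0.2,"offset": [-0.66,-4.19,0],"rotation": [0,0,4.7]},
    {"jaw": 0.2,"offset": [0,0,0],"rotation": [0,0,0]},
    {"jaw": 0.2,"offset": [0,0,0],"rotation": [0,0,0]}
  ]
}}

```text
time_s: 15.9
ee_pos: [0.4688, -0.0103, 0.199]
tool_rot: [[0.966, -0.258, -0.001], [-0.258, -0.966, -0.001], [-0.001, 0.001, -1.0]]
contact_force: [-0.7, -0.0, -1.9]
width: 0.341
```

```bash
python3 - <<'E'
from h import *
np.set_printoptions(precision=4,suppress=True)
import json
p=viewer.grab_frame("wrist"); save(p,"w4")
json.dump({k:np.array(p[k]).tolist() for k in("fx","fy","cx","cy","k1","camera_from_world")},open("w4.json","w"))
for l,z in dict(pack=.15-.024,tray_floor=.004,tray=0).items():
        for m in viewer.mark_of(p,l)[:2]: print(l,m["confidence"],np.round(m["location"],1),at(p,m["location"],z)[:2])
E
```

```text
pack 0.69 [320.8 241.5] [ 0.4693 -0.0116]
tray_floor 0.63 [271.1 153.4] [0.5163 0.0215]
tray 0.86 [275.2 153.2] [0.5152 0.0185]
```

View pics/w4.png

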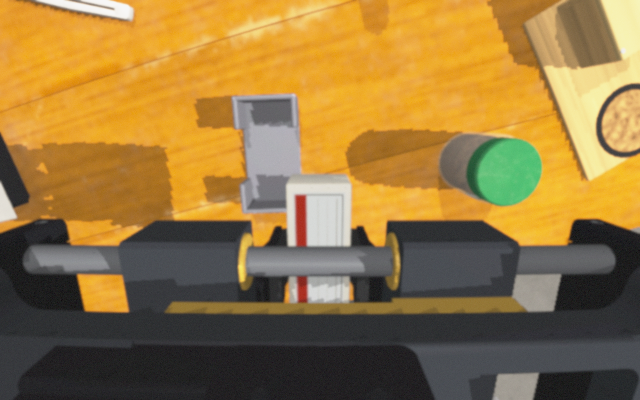

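The pack hangs straight in the jaws with its top end at (318,180). The tray is at about (271,153), and its near right corner is hidden by the pack. I need an enlarged crop to get the rim corners.

```bash
python3 -c "
import cv2
a=cv2.imread('pics/w4.png')[85:220,220:320];cv2.imwrite('pics/c4.png',cv2.resize(a,None,fx=4,fy=4,interpolation=cv2.INTER_CUBIC))"
```

```text
(no output)
```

View pics/c4.png

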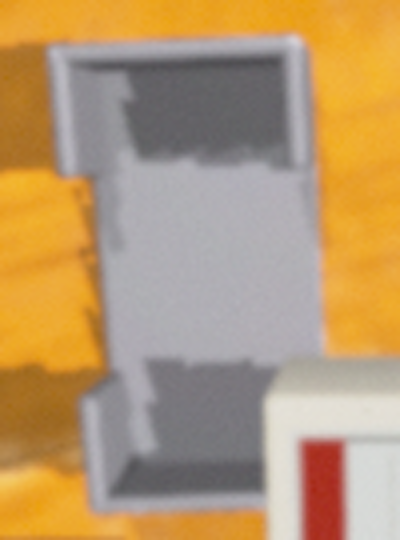

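```bash
python3 - <<'E'
from h import *;import json
p=json.load(open("w4.json"))
P=[((.048,.025,.034),(232.5,97)),((.048,-.025,.034),(295.8,94)),((-.048,.025,.034),(243,212.5)),((.022,.025,.034),(235.5,129.3)),((-.022,.025,.034),(240.5,183.8)),((.022,-.025,.034),(296.5,127))]
v,r=fit(p,P,[.515,.02,-15]);print(v,r)
# pack in hand: top far corners (z=.15-.051.. top)
o=arm.get_obs();print(o["ee_pos"],at(p,(287,184),.131),at(p,(350,183),.131))
plan(((v[0],v[1],.15),v[2]-90,.2),((v[0],v[1],.07),v[2]-90,.2),((v[0],v[1],.034),v[2]-90,.2),step=.035)
E
```

```text
[  0.51638291   0.01931393 -13.03401246] [-0.4 -1.2  0.3 -0.8 -0.   1.5 -0.4  0.4 -0.4  0.1  1.2  0.3]
[ 0.46922297 -0.01098167  0.19951138] [ 0.50618681 -0.00337181  0.131     ] [ 0.49829254 -0.03487406  0.131     ]
# to (np.float64(0.5163829106026689), np.float64(0.01931392800302512), 0.15) -103.034012463236
{"jaw":0.2,"offset":[1.88, -2.08, -0.08],"rotation":[0.0, 0.0, -1.0]}, 
{"jaw":0.2,"offset":[1.92, -2.04, -0.07],"rotation":[0.0, 0.0, -1.1]}, 
# to (np.float64(0.5163829106026689), np.float64(0.01931392800302512), 0.07) -103.034012463236
{"jaw":0.2,"offset":[0.0, 0.0, 2.67],"rotation":[0.0, 0.0, 0.0]}, 
{"jaw":0.2,"offset":[0.0, 0.0, 2.66],"rotation":[0.0, 0.0, 0.0]}, 
{"jaw":0.2,"offset":[0.0, 0.0, 2.67],"rotation":[0.0, 0.0, 0.0]}, 

# to (np.float64(0.5163829106026689), np.float64(0.01931392800302512), 0.034) -103.034012463236
{"jaw":0.2,"offset":[0.0, 0.0, 1.8],"rotation":[0.0, 0.0, 0.0]}, 
{"jaw":0.2,"offset":[0.0, -0.01, 1.8],"rotation":[0.0, 0.0, 0.0]},
```

>>> {"op": "step_arm", "data": {
  "motion": [
    {"jaw": 0.2,"offset": [1.88,-2.08,0],"rotation": [0,0,-1]},
    {"jaw": 0.2,"offset": [1.92,-2.04,0],"rotation": [0,0,-1]},
    {"jaw": 0.2,"offset": [0,0,2.6],"rotation": [0,0,0]},
    {"jaw": 0.2,"offset": [0,0,2.6],"rotation": [0,0,0]},
    {"jaw": 0.2,"offset": [0,0,2],"rotation": [0,0,0]}
  ]
}}

```text
time_s: 16.73
ee_pos: [0.5163, 0.0197, 0.1265]
tool_rot: [[0.974, -0.226, -0.001], [-0.226, -0.974, -0.001], [-0.001, 0.001, -1.0]]
contact_force: [-0.1, 0.5, -2.3]
width: 0.346
```

>>> {"op": "step_arm", "data": {
  "motion": [
    {"jaw": 0.2,"offset": [0,0,0],"rotation": [0,0,0]},
    {"jaw": 0.2,"offset": [0,0,0],"rotation": [0,0,0]}
  ]
}}

```text
time_s: 16.98
ee_pos: [0.517, 0.02, 0.1285]
tool_rot: [[0.974, -0.226, 0.001], [-0.226, -0.974, -0.0], [0.001, 0.0, -1.0]]
contact_force: [-0.7, -0.7, -1.9]
width: 0.345
```

```bash
python3 - <<'E'
from h import *
import json
p=viewer.grab_frame("side"); save(p,"s5"); q=viewer.grab_frame("wrist"); save(q,"w5"); t=viewer.grab_frame("top")
json.dump({k:np.array(q[k]).tolist() for k in("fx","fy","cx","cy","k1","camera_from_world")},open("w5.json","w"))
a=q["pixels"][150:250,220:420];b=p["pixels"][195:305,300:400]; c=t["pixels"][200:270,235:305]
im=np.vstack([cv2.resize(a,(640,320),interpolation=2),np.hstack([cv2.resize(b,(255,280),interpolation=2),cv2.resize(c,(385,280),interpolation=2)])])
cv2.imwrite("pics/m5.png",im[:,:,::-1]); plan(((.5164,.0193,.06),-103,.2))
E
```

```text
# to (0.5164, 0.0193, 0.06) -103
{"jaw":0.2,"offset":[-0.04, 0.14, 1.76],"rotation":[-0.1, -0.1, 0.0]},
```

View pics/m5.png

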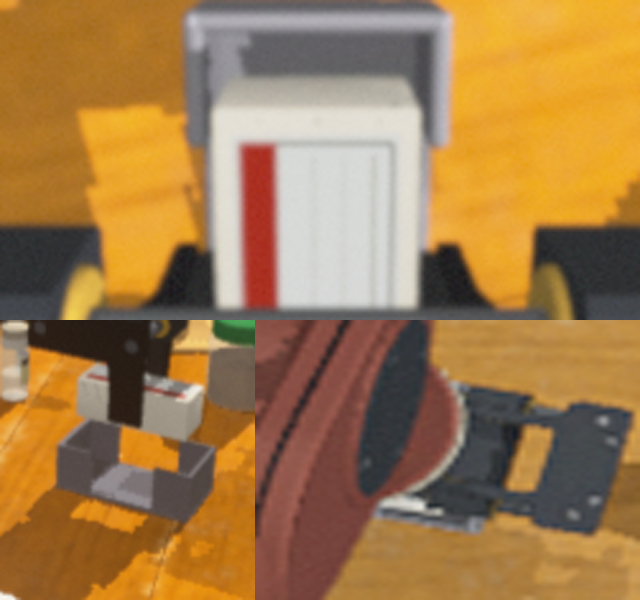

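The pack hangs level and centred over the tray across its width: pack end columns 215–420 in the crop, rim 187–450. I'll go down in steps.

>>> {"op": "step_arm", "data": {
  "motion": [
    {"jaw": 0.2,"offset": [0,0.05,1.5],"rotation": [0,0,0]},
    {"jaw": 0.2,"offset": [0,0,1.5],"rotation": [0,0,0]},
    {"jaw": 0.2,"offset": [0,0,0.6],"rotation": [0,0,0]},
    {"jaw": 0.2,"offset": [0,0,0],"rotation": [0,0,0]}
  ]
}}

```text
time_s: 17.62
ee_pos: [0.516, 0.0197, 0.0911]
tool_rot: [[0.974, -0.225, -0.001], [-0.225, -0.974, -0.001], [-0.001, 0.001, -1.0]]
contact_force: [0.1, 0.5, -2.8]
width: 0.345
```

>>> {"op": "step_arm", "data": {
  "motion": [
    {"jaw": 0.2,"offset": [0,0,0.5],"rotation": [0,0,0]},
    {"jaw": 0.2,"offset": [0,0,0.3],"rotation": [0,0,0]},
    {"jaw": 0.2,"offset": [0,0,0],"rotation": [0,0,0]}
  ]
}}

```text
time_s: 18.0
ee_pos: [0.5163, 0.02, 0.0836]
tool_rot: [[0.974, -0.225, -0.0], [-0.225, -0.974, -0.0], [-0.0, 0.0, -1.0]]
contact_force: [-0.3, -0.5, -2.0]
width: 0.339
```

>>> {"op": "step_arm", "data": {
  "motion": [
    {"jaw": 0.2,"offset": [0,0,0.2],"rotation": [0,0,0]},
    {"jaw": 0.2,"offset": [0,0,0.1],"rotation": [0,0,0]},
    {"jaw": 0.2,"offset": [0,0,0],"rotation": [0,0,0]}
  ]
}}

```text
time_s: 18.38
ee_pos: [0.5164, 0.02, 0.0807]
tool_rot: [[0.974, -0.225, -0.0], [-0.225, -0.974, -0.0], [-0.0, 0.0, -1.0]]
contact_force: [0.1, -0.8, -2.0]
width: 0.342
```

>>> {"op": "step_arm", "data": {
  "motion": [
    {"jaw": 0.2,"offset": [0,0,0.1],"rotation": [0,0,0]},
    {"jaw": 0.2,"offset": [0,0,0],"rotation": [0,0,0]}
  ]
}}

```text
time_s: 18.62
ee_pos: [0.5165, 0.02, 0.0798]
tool_rot: [[0.974, -0.225, 0.0], [-0.225, -0.974, 0.0], [0.0, -0.0, -1.0]]
contact_force: [-0.7, 0.5, 0.7]
width: 0.342
```

Contact. Releasing, rising, and checking.

>>> {"op": "step_arm", "data": {
  "motion": [
    {"jaw": 0.6,"offset": [0,0,0],"rotation": [0,0,0]},
    {"jaw": 0.6,"offset": [0,0,0],"rotation": [0,0,0]},
    {"jaw": 0.6,"offset": [0,0,0],"rotation": [0,0,0]},
    {"jaw": 0.6,"offset": [0,0,0],"rotation": [0,0,0]},
    {"jaw": 0.6,"offset": [0,0,-1],"rotation": [0,0,0]}
  ]
}}

```text
time_s: 19.25
ee_pos: [0.516, 0.0199, 0.0897]
tool_rot: [[0.974, -0.225, -0.001], [-0.225, -0.974, -0.001], [-0.001, 0.001, -1.0]]
contact_force: [0.6, 0.6, -0.4]
width: 0.596
```

>>> {"op": "step_arm", "data": {
  "motion": [
    {"jaw": 0.6,"offset": [0,0,-3],"rotation": [0,0,0]},
    {"jaw": 0.6,"offset": [0,0,-4],"rotation": [0,0,0]},
    {"jaw": 0.6,"offset": [0,0,-4],"rotation": [0,0,0]},
    {"jaw": 0.6,"offset": [-4,0,0],"rotation": [0,0,0]},
    {"jaw": 1,"offset": [0,0,0],"rotation": [0,0,0]}
  ]
}}

```text
time_s: 19.88
ee_pos: [0.4758, 0.0305, 0.2002]
tool_rot: [[0.975, -0.222, -0.001], [-0.222, -0.975, 0.006], [-0.002, -0.006, -1.0]]
contact_force: [0.1, -0.2, 0.6]
width: 0.653
```

```bash
python3 - <<'E'
from h import *
import json
q=viewer.grab_frame("wrist"); save(q,"w6"); p=viewer.grab_frame("side"); save(p,"s6"); t=viewer.grab_frame("top")
for n,c in(("w",q),("s",p),("t",t)):
    for l,z in dict(pack=.004,jar=0,tray_floor=.004).items():
        for m in viewer.mark_of(c,l)[:1]: print(n,l,m["confidence"],np.round(m["location"],1),at(c,m["location"],z)[:2].round(4))
json.dump({k:np.array(q[k]).tolist() for k in("fx","fy","cx","cy","k1","camera_from_world")},open("w6.json","w"))
a=q["pixels"][100:240,220:420];b=p["pixels"][180:300,300:440]
im=np.hstack([cv2.resize(a,(460,322),interpolation=2),cv2.resize(b,(330,322),interpolation=2)])
cv2.imwrite("pics/m6.png",im[:,:,::-1]); plan(((.468,-.1485,.14),-90,1),((.468,-.1485,.039),-90,1))
E
```

```text
w pack 0.85 [318.9 149.2] [0.516  0.0225]
w jar 0.68 [509.8 162. ] [ 0.4652 -0.149 ]
s pack 0.57 [353.5 258.9] [0.5147 0.0193]
s jar 0.67 [389.7 223. ] [ 0.4701 -0.1584]
s tray_floor 0.6 [350.2 259.5] [0.5198 0.023 ]
t pack 0.81 [271.3 232. ] [0.5212 0.0203]
t jar 0.68 [331.7 253.1] [ 0.4632 -0.1456]
t tray_floor 0.63 [270.7 232.2] [0.5207 0.0219]
# to (0.468, -0.1485, 0.14) -90
{"jaw":1,"offset":[0.77, 4.37, 0.22],"rotation":[0.0, 0.0, -3.3]}, 
{"jaw":1,"offset":[0.51, 4.4, 0.22],"rotation":[0.0, 0.0, -3.2]}, 
{"jaw":1,"offset":[0.27, 4.43, 0.22],"rotation":[0.0, 0.0, -3.3]}, 
{"jaw":1,"offset":[0.01, 4.43, 0.22],"rotation":[0.1, 0.0, -3.2]}, 
# to (0.468, -0.1485, 0.039) -90
{"jaw":1,"offset":[0.0, 0.0, 3.37],"rotation":[0.0, 0.0, 0.0]}, 

{"jaw":1,"offset":[0.0, 0.01, 3.37],"rotation":[0.0, 0.0, 0.0]}, 
{"jaw":1,"offset":[0.0, 0.0, 3.36],"rotation":[0.0, 0.0, 0.0]},
```

View pics/m6.png

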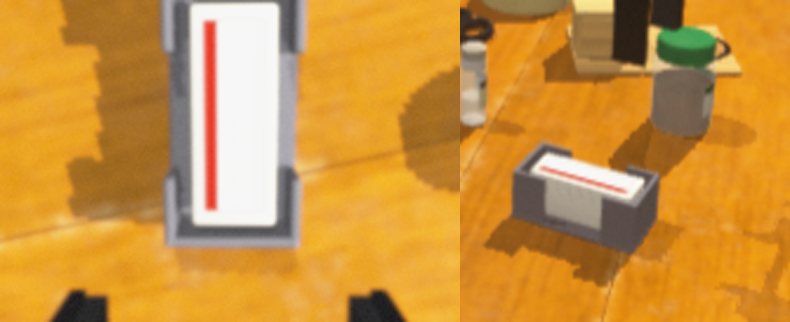

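The pack lies flat in the tray with the label up, inside the rim on all sides, and the jar still stands on the table. Next I fetch the jar.

>>> {"op": "step_arm", "data": {
  "motion": [
    {"jaw": 1,"offset": [0.77,4.37,0.2],"rotation": [0,0,-3.3]},
    {"jaw": 1,"offset": [0.51,4.4,0.2],"rotation": [0,0,-3.2]},
    {"jaw": 1,"offset": [0.27,4.43,0.2],"rotation": [0,0,-3.3]},
    {"jaw": 1,"offset": [0,4.43,0.2],"rotation": [0,0,-3.2]},
    {"jaw": 1,"offset": [0,0,0],"rotation": [0,0,-8]}
  ]
}}

```text
time_s: 21.1
ee_pos: [0.467, -0.152, 0.1917]
tool_rot: [[0.991, 0.137, -0.001], [0.137, -0.991, -0.002], [-0.001, 0.002, -1.0]]
contact_force: [0.2, 0.6, 0.9]
width: 0.996
```

>>> {"op": "step_arm", "data": {
  "motion": [
    {"jaw": 1,"offset": [0,0,0],"rotation": [0,0,-9]},
    {"jaw": 1,"offset": [0,0,0],"rotation": [0,0,0]}
  ]
}}

```text
time_s: 21.35
ee_pos: [0.4679, -0.1483, 0.1917]
tool_rot: [[0.957, 0.291, -0.0], [0.291, -0.957, -0.0], [-0.0, 0.0, -1.0]]
contact_force: [0.2, -0.3, -1.2]
width: 1.006
```

```bash
python3 -c "
from h import *
plan(((.468,-.1485,.039),-73,1))"
```

```text
# to (0.468, -0.1485, 0.039) -73
{"jaw":1,"offset":[0.0, 0.01, 3.39],"rotation":[0.0, 0.0, 0.0]}, 
{"jaw":1,"offset":[0.0, 0.0, 3.39],"rotation":[0.0, 0.0, 0.0]}, 
{"jaw":1,"offset":[0.01, 0.01, 3.39],"rotation":[0.0, 0.0, -0.1]},
```

>>> {"op": "step_arm", "data": {
  "motion": [
    {"jaw": 1,"offset": [0,0,3.4],"rotation": [0,0,0]},
    {"jaw": 1,"offset": [0,0,3.4],"rotation": [0,0,0]},
    {"jaw": 1,"offset": [0,0,2],"rotation": [0,0,0]},
    {"jaw": 1,"offset": [0,0,1.2],"rotation": [0,0,0]},
    {"jaw": 1,"offset": [0,0,0],"rotation": [0,0,0]}
  ]
}}

```text
time_s: 21.98
ee_pos: [0.4677, -0.1481, 0.0915]
tool_rot: [[0.957, 0.291, -0.001], [0.291, -0.957, -0.0], [-0.001, 0.0, -1.0]]
contact_force: [-0.6, 0.2, -0.2]
width: 0.998
```

>>> {"op": "step_arm", "data": {
  "motion": [
    {"jaw": 0.5,"offset": [0,0,0],"rotation": [0,0,0]},
    {"jaw": 0.5,"offset": [0,0,0],"rotation": [0,0,0]},
    {"jaw": 0.5,"offset": [0,0,0],"rotation": [0,0,0]},
    {"jaw": 0.5,"offset": [0,0,0],"rotation": [0,0,0]},
    {"jaw": 0.5,"offset": [0,0,0],"rotation": [0,0,0]}
  ],
  "force": 15
}}

```text
time_s: 22.6
ee_pos: [0.4681, -0.148, 0.092]
tool_rot: [[0.956, 0.293, 0.0], [0.293, -0.956, 0.0], [0.0, -0.0, -1.0]]
contact_force: [-1.1, 0.9, 2.7]
width: 0.611
```

>>> {"op": "step_arm", "data": {
  "motion": [
    {"jaw": 0.5,"offset": [0,0,-2.5],"rotation": [0,0,0]},
    {"jaw": 0.5,"offset": [0,0,-2.5],"rotation": [0,0,0]},
    {"jaw": 0.5,"offset": [0,0,0],"rotation": [0,0,0]}
  ]
}}

```text
time_s: 22.98
ee_pos: [0.4688, -0.1482, 0.1429]
tool_rot: [[0.956, 0.293, 0.003], [0.293, -0.956, 0.001], [0.003, 0.0, -1.0]]
contact_force: [-0.2, 0.4, -1.8]
width: 0.608
```

```bash
python3 -c "
from h import *
plan(((.462,-.3055,.093),-73,.5),((.462,-.3055,.05),-73,.5),step=.04)"
```

```text
# to (0.462, -0.3055, 0.093) -73
{"jaw":0.5,"offset":[-1.31, 3.71, -0.03],"rotation":[0.0, 0.0, 0.0]}, 
{"jaw":0.5,"offset":[-1.32, 3.71, -0.03],"rotation":[0.0, -0.1, 0.0]}, 
{"jaw":0.5,"offset":[-1.31, 3.71, -0.03],"rotation":[0.0, 0.0, 0.0]}, 
{"jaw":0.5,"offset":[-1.31, 3.72, -0.03],"rotation":[0.0, -0.1, 0.0]}, 
# to (0.462, -0.3055, 0.05) -73
{"jaw":0.5,"offset":[0.0, 0.0, 2.15],"rotation":[0.0, 0.0, 0.0]}, 

{"jaw":0.5,"offset":[0.0, 0.0, 2.15],"rotation":[0.0, 0.0, 0.0]},
```

>>> {"op": "step_arm", "data": {
  "motion": [
    {"jaw": 0.5,"offset": [-1.31,3.71,0],"rotation": [0,0,0]},
    {"jaw": 0.5,"offset": [-1.31,3.71,0],"rotation": [0,0,0]},
    {"jaw": 0.5,"offset": [-1.31,3.71,0],"rotation": [0,0,0]},
    {"jaw": 0.5,"offset": [-1.31,3.71,0],"rotation": [0,0,0]},
    {"jaw": 0.5,"offset": [0,0,0],"rotation": [0,0,0]}
  ]
}}

```text
time_s: 23.6
ee_pos: [0.4595, -0.3085, 0.1409]
tool_rot: [[0.958, 0.288, -0.001], [0.288, -0.958, -0.002], [-0.002, 0.001, -1.0]]
contact_force: [-0.0, -0.6, -0.9]
width: 0.613
```

>>> {"op": "step_arm", "data": {
  "motion": [
    {"jaw": 0.5,"offset": [0,0,2],"rotation": [0,0,0]},
    {"jaw": 0.5,"offset": [0,0,1.6],"rotation": [0,0,0]},
    {"jaw": 0.5,"offset": [0,0,0.5],"rotation": [0,0,0]},
    {"jaw": 0.5,"offset": [0,0,0.3],"rotation": [0,0,0]},
    {"jaw": 0.5,"offset": [0,0,0],"rotation": [0,0,0]}
  ]
}}

```text
time_s: 24.22
ee_pos: [0.4614, -0.3052, 0.0979]
tool_rot: [[0.956, 0.293, 0.0], [0.293, -0.956, -0.0], [0.0, 0.0, -1.0]]
contact_force: [-0.1, -0.3, -1.1]
width: 0.616
```

>>> {"op": "step_arm", "data": {
  "motion": [
    {"jaw": 0.5,"offset": [0,0,0.15],"rotation": [0,0,0]},
    {"jaw": 0.5,"offset": [0,0,0],"rotation": [0,0,0]}
  ]
}}

```text
time_s: 24.48
ee_pos: [0.4614, -0.3053, 0.0965]
tool_rot: [[0.956, 0.293, 0.0], [0.293, -0.956, -0.0], [0.0, 0.0, -1.0]]
contact_force: [-0.4, -0.5, -1.8]
width: 0.611
```

>>> {"op": "step_arm", "data": {
  "motion": [
    {"jaw": 0.5,"offset": [0,0,0.12],"rotation": [0,0,0]},
    {"jaw": 0.5,"offset": [0,0,0],"rotation": [0,0,0]}
  ]
}}

```text
time_s: 24.72
ee_pos: [0.4614, -0.3055, 0.0959]
tool_rot: [[0.956, 0.292, 0.001], [0.292, -0.956, 0.001], [0.001, -0.0, -1.0]]
contact_force: [-3.1, 3.1, 10.9]
width: 0.614
```

Touching the pad. Releasing and retreating.

>>> {"op": "step_arm", "data": {
  "motion": [
    {"jaw": 1,"offset": [0,0,0],"rotation": [0,0,0]},
    {"jaw": 1,"offset": [0,0,0],"rotation": [0,0,0]},
    {"jaw": 1,"offset": [0,0,0],"rotation": [0,0,0]},
    {"jaw": 1,"offset": [0,0,0],"rotation": [0,0,0]},
    {"jaw": 1,"offset": [0,0,-1],"rotation": [0,0,0]}
  ]
}}

```text
time_s: 25.35
ee_pos: [0.4608, -0.3051, 0.1049]
tool_rot: [[0.956, 0.292, -0.001], [0.292, -0.956, 0.0], [-0.001, -0.001, -1.0]]
contact_force: [-0.7, -1.0, 0.0]
width: 0.987
```

>>> {"op": "step_arm", "data": {
  "motion": [
    {"jaw": 1,"offset": [0,0,-3],"rotation": [0,0,0]},
    {"jaw": 1,"offset": [0,0,-5],"rotation": [0,0,0]},
    {"jaw": 1,"offset": [0,0,-5],"rotation": [0,0,0]},
    {"jaw": 1,"offset": [0,0,-5],"rotation": [0,0,0]},
    {"jaw": 1,"offset": [0,0,0],"rotation": [0,0,0]}
  ]
}}

```text
time_s: 25.98
ee_pos: [0.4623, -0.3067, 0.289]
tool_rot: [[0.956, 0.292, 0.006], [0.292, -0.956, -0.002], [0.005, 0.003, -1.0]]
contact_force: [-0.2, 0.2, -0.2]
width: 1.003
```

```bash
python3 - <<'E'
from h import *
q=viewer.grab_frame("wrist"); p=viewer.grab_frame("side"); t=viewer.grab_frame("top")
for n,c in(("w",q),("s",p),("t",t)):
    for l,z in dict(pack=.004,jar=.004,tray_floor=.004,jar_pad=.004,vial=0).items():
        for m in viewer.mark_of(c,l)[:1]: print(n,l,round(m["confidence"],2),np.round(m["location"],1),at(c,m["location"],z)[:2].round(4))
a=q["pixels"][20:240,200:440];b=p["pixels"][160:300,280:440]
im=np.hstack([cv2.resize(a,(430,394),interpolation=2),cv2.resize(b,(370,394),interpolation=2)])
cv2.imwrite("pics/m7.png",im[:,:,::-1])
E
```

```text
w pack 0.71 [56. 52.] [0.5167 0.023 ]
w jar 0.89 [317.1 182. ] [ 0.4583 -0.3068]
w tray_floor 0.91 [57.  51.4] [0.5177 0.022 ]
w jar_pad 0.53 [314.3 122. ] [ 0.5251 -0.2832]
s pack 0.88 [353.3 259.7] [0.5145 0.0222]
s jar 0.69 [401.4 197.4] [ 0.4578 -0.3044]
s tray_floor 0.8 [351.9 263.6] [0.5144 0.036 ]
s vial 0.93 [305.6 224.2] [ 0.6365 -0.1021]
t pack 0.65 [272.9 232.3] [0.5204 0.0159]
t tray_floor 0.62 [275.1 229. ] [0.5294 0.01  ]
t jar_pad 0.9 [390.  256.2] [ 0.4543 -0.3037]
t vial 0.63 [312.3 191.9] [ 0.6336 -0.0922]
```

View pics/m7.png

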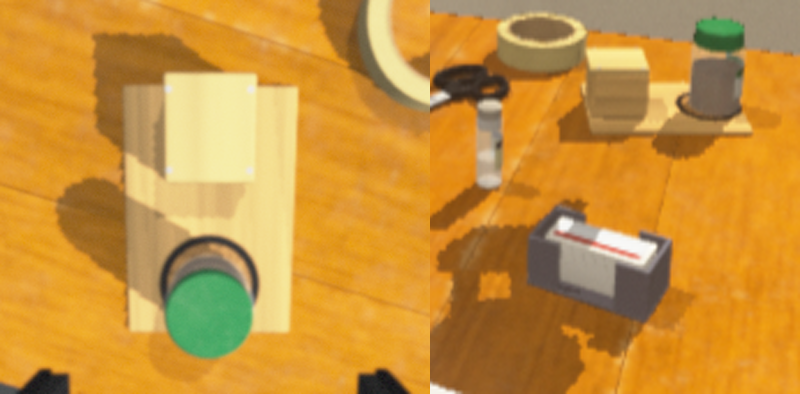

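The jar stands upright on the pad but looks a few mm towards the robot (side crop: rim 677–745, body 690–743). I'll put a number on that before handing in.

```bash
python3 - <<'E'
from h import *
q=viewer.grab_frame("wrist"); s=viewer.grab_frame("side")
f=lambda x,y:(200+x*240/430,20+y*220/394)
P=[((.075,.055,.004),f(124,87)),((.075,-.055,.004),f(298,87)),((-.085,.055,.004),f(129,331)),((-.085,-.055,.004),f(290,331)),
((.075,.025,.046),f(165,73)),((.075,-.025,.046),f(255,73)),((.015,.025,.046),f(165,182)),((.015,-.025,.046),f(256,180))]
v,r=fit(q,P,[.512,-.291,16]);print(v,r); R=Ro.from_euler("z",v[2],degrees=True)
h=cv2.cvtColor(q["pixels"],cv2.COLOR_RGB2HSV); m=cv2.inRange(h,(50,90,40),(90,255,255)); ys,xs=np.nonzero(m[100:230,250:390])
# lid blob: midpoint of extents; near extents belong to the top rim
for n,c in(("blob centre",(250+(xs.min()+xs.max())/2,100+(ys.min()+ys.max())/2)),):
    X=at(q,c,.072); print(n,c,X,R.inv().apply(X-[v[0],v[1],0]))
g=lambda x,y:(280+x*160/370,160+y*140/394)
for c in((677,104),(745,104),(692,110),(742,110)): print("side",c,R.inv().apply(at(s,g(*c),.004)-[v[0],v[1],0]))
E
```

```text
[ 0.5085193  -0.28917887 16.6911621 ] [-1.2 -1.6  0.8 -1.1  0.   1.6  0.2  2.  -0.3 -0.9  0.5 -0.7  0.5  0.8
 -1.2  2.1]
blob centre (np.float64(319.0), np.float64(194.0)) [ 0.45763905 -0.30676411  0.072     ] [-0.05378721 -0.00223086  0.072     ]
side (677, 104) [-0.4719007  -0.00659744  0.004     ]
side (745, 104) [-0.54447294 -0.00721861  0.004     ]
side (692, 110) [-0.4794157   0.00730447  0.004     ]
side (742, 110) [-0.53210372  0.00687262  0.004     ]
```

```bash
python3 -c "
from h import *
sign_off(); print(arm.get_obs()['time_s'])"
```

```text
the job is handed in; nothing more can be done
the job is handed in; nothing more can be done
```

The job is handed in, after about 26 s of robot time; sign-off gives no verdict. I stood the jar aside about 16 cm from its pad and pulled the pack straight out by its end. I then put it down, re-gripped it round the middle, laid it in the tray, and set the jar back on its pad.

**Last checks:**
- **Pack:** it lies flat, label up, inside the tray walls. The wrist view puts it about 1–4 mm from the tray's centre.
- **Jar:** it is upright and released. A bay fit from the wrist view puts it about 3 mm from the pad's centre, and by eye in the side picture it looked about 5 mm towards the robot. The limit is 12 mm.
- **Gripper:** it is open and about 19 cm above its release height, reading about zero force.
- **Other things:** the vial is standing where it was. I didn't go near the tweezers, brush, scissors or tape roll, and didn't measure them again.

**Checks that disagreed or failed:**
- The trained networks' tray and pad points scattered by 1–2 cm in the top and side views. One wrist reading put the pad at the slot mouth. I relied on the wrist fits instead.
- My side-view cross-check of the jar had a pixel-offset mistake, so its absolute positions are wrong and I did not rely on it.

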